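# Turn over the washed cups, read the stamp and sort them

## Robot

A 6-joint arm with a two-finger parallel gripper is mounted at the origin on the work surface. World frame = base frame: x ahead of the robot, y to its left, z up, the work surface at z = 0. Lengths are in mm, angles in rad, forces in N, time in s.
With the tool pointing down it reaches from about 350 to 975 mm from the base axis. Payload 7.1 kg.
Tool frame: the origin (TCP) lies midway between the tips of the shut fingers; the grasp point (between the pads) lies 19 mm behind it (ctrl.grip_depth is the distance from the TCP to the grasp point, in mm); z points along the fingers, y is the line along which they close (so a half turn about z gives the same grasp; the last joint's range is limited). The gripper opens to 88 mm and grips with 3 to 60 N. Pads are 20 mm wide; open, the fingers measure 115 mm over their backs; the gripper's body (75 mm by 178 mm) begins 61 mm behind the grasp point.
Start: joints at [-1.161, 0.423, 1.63, -0, 1.089, -0.019], TCP at [259.877, -568.391, 222.675] pointing down, gripper open.
Joint ranges: [-3, 3], [-0.9, 2.11], [0.09, 2.58], [-1.31, 4.45], [0.11, 2.69], [-2.54, 2.54]. Speed limits (rad/s): [2.39, 2.39, 3.01, 3.14, 3.14, 3.14].

## Interface

Orientations are given as a rotation vector (axis times angle).
In Python, from workcell import ctrl, cams gives the robot as it stands.
- The arm moves only by the tool move_arm, never from a script. Its argument "steps" is a list of rows, each a list of 3 entries, a list of its own where there are three numbers: the shift along the tool's x, y, z in units of 25 mm (1.0 is 25 mm), then the turn about the tool's z in units of 5 degrees (1.0 is 5 degrees), then the closure, from 0 (fully open) to 1 (shut). A call has 1 to 20 rows; each row shifts and turns the commanded pose from where the row before left it, along the tool's axes as they then stand; what a row does not reach is not made up. A row lasts 1/12 s, in which the tool goes at most 41.7 mm and 7.16 degrees, less where a joint would pass 70% of its speed; a pose out of reach is approached as far as the arm can. A call is refused whole if a number of a shift passes 1 or a number of a turn 1, either way. A call with a gripper value outside its range is refused whole. The fingers move at their own pace and stop on an object; the grip force is fixed at half the most. Time passes only in rows, so rows that do not move let the fingers close. It gives the time, the measured TCP pose, the force, the opening and the grip force at its end, in the units of the state.
- ctrl.get_obs(): the state, without advancing time (a new reading comes with each control period).
- cams.get_image(name): name is "side" or "top" or "wrist"; returns a dict with "image" (480x640x3 uint8, red, green, blue), "camera_matrix" (3x3 intrinsics, pixels), "xyz" and "rotation" of the camera in the world; the wrist camera has in their place "mount" (4x4, takes a point from camera to tool coordinates, whose origin is the TCP and whose axes are the flange's). Camera axes: x right, y down, z forward; pixel columns grow to the right and rows downward; lengths in mm; the calibration is good to about 2 mm. The wrist camera is an equidistant fisheye: a pixel r from the principal point sees the ray r / f radians off the axis. A picture is of the moment at which its call begins: read the wrist's pose just before it. There is no depth.
- ctrl.close_job(): hands the job in; it is judged then, once.
Trained networks look in the newest picture that a camera, given by its name, has taken for a name from the list of things; names that differ only in an ending like _2 or _b are one class to them, and where a whole thing is asked for, a point or a joint stands for the part that bears it (a point fixed in the world has none). Each returns a list of dicts, best first, with "p" (0 to 1); they miss things now and then, are a little off and sometimes report something else, mostly with a low value. They report only what shows in the picture. A call takes as long as a camera call. They do not tell look-alikes from the thing itself.
- cams.boxes_of(camera, thing): "rect" ([centre column, centre row, width, height] in pixels, round what is visible of it).
- cams.cut_out(camera, thing): "pixels" (480x640 bool, what is visible of it) and "rect" ([centre column, centre row, width, height] in pixels, round what is visible of it).
The state is a dict: "t": time; "qpos": joint angles; "qvel": joint speeds; "joint_torque": joint torques, N m; "ee_pos": TCP position; "orientation": TCP orientation; "ft_force": force on the tool from outside, world axes, zero at the start; "moment": the same for the moment, N m; "width": finger opening in mm; "grasp_force": force on a finger pad.
Only numpy, scipy, OpenCV 4.12 (cv2) and the standard library are available. Lean on these libraries where they do the work, as an engineer would, in place of code of your own. Each camera call takes 0.05 s, during which the arm holds its last target. There are 200 camera calls.

## Task

The two washed square cups standing mouth up on the worktop look alike, but the stamp under the base, a ring or a bar, tells which set each belongs to. Turn each cup over, read its stamp and leave it mouth down beside the standing cup of its own set: the ring-stamped cup flat on the ribbed draining mat, the bar-stamped cup flat on the round guest tray. Do not drop the cups, and leave the two standing cups, the salt pot and the teaspoon where they are.

Things in the scene. Friction and masses are not known exactly. Their poses are not given: they have to be found in the camera images.
- cup_ring: white stoneware square cup, 52 x 52 mm outside, 66 mm tall, 4 mm walls, about 160 g, mouth up at the start. Origin: centre of the underside of its base; own z runs from base to mouth (down once turned over); own x, y are square to its flat sides. Stands steadily on any side, base or mouth. Underside of the base: a dark stamped ring 38 mm across. Takes either start place.
- cup_bar: the same cup in every size, origin and axes (52 x 52 x 66 mm), but the underside of its base is stamped with a dark bar 38 x 10 mm. Takes the other start place.
- mat: dark ribbed rubber draining mat, rectangle 240 mm (own x) x 170 mm (own y), 5 mm thick, fixed on the worktop left or right of the cups. Origin: centre of its underside; z up. mat_cup stands at about +60 mm on its own x axis; the half towards -x is free (middle of the free part: x -50 mm, y 0).
- tray: round wooden tray fixed on the worktop, on the other side from the mat: 260 mm over the rim, rim 16 mm high, flat inner floor 228 mm across and 7 mm above the worktop. Origin: centre of its underside; z up. tray_cup stands at about +60 mm on its own x axis; the half towards -x is free (middle of the free part: x -45 mm, y 0).
- mat_cup: identical cup of the ring set already standing mouth down on the mat, loose, its ring stamp showing on top. Origin: centre of its mouth, which is underneath. Leave it.
- tray_cup: identical cup of the bar set already standing mouth down on the tray, loose, its bar stamp showing on top. Origin: centre of its mouth, which is underneath. Leave it.
- salt_pot: low round terracotta salt pot with a wooden lid and knob, 66 mm across, 51 mm tall, loose, standing near the robot between the two start places. Origin: centre of its underside. Leave it.
- teaspoon: steel spoon 140 mm long lying crosswise beyond the cups, about 10 mm tall, loose. Origin: under its middle, on the worktop; own x along it, towards the bowl. Leave it.
There are look-alikes about, which are no part of the job. What is shaped like the cup_ring but pink or turquoise is not meant. What is shaped like the cup_bar but turquoise is not meant.

How it is judged (in metres and radians):
At the end, for the whole second after the job is handed in: Both cups are mouth down (within 0.08 rad), released and at rest: the ring-stamped cup flat on the mat with its centre at least 20 mm inside the mat's edges, the bar-stamped cup flat on the tray's floor with its centre within 90 mm of the tray's centre (angle between each of cup_ring, cup_bar's own z axis and vertical above 3.06 rad and x of cup_ring in the frame of mat between -0.1 and 0.1 m and y of cup_ring in the frame of mat between -0.065 and 0.065 m and z of cup_ring in the frame of mat between 0.067 and 0.075 m and horizontal distance between cup_bar and tray below 0.09 m and z of cup_bar in the frame of tray between 0.069 and 0.077 m and linear speed of each of cup_ring, cup_bar below 0.02 m/s); the robot touches nothing.
It fails at once if a cup is dropped: it moves faster than 0.8 m/s with no finger on it (a fall of about 3 cm) ((linear speed of cup_ring above 0.8 m/s and contact force between cup_ring and the fingers below 0.05 N) or (linear speed of cup_bar above 0.8 m/s and contact force between cup_bar and the fingers below 0.05 N)).
It fails at once if a cup already standing on the mat or tray, the salt pot or the teaspoon is moved more than 25 mm (distance of any of mat_cup, tray_cup, salt_pot, teaspoon from where it was at the start of the episode above 0.025 m).
It also fails if it takes over 72 s, if anything falls off the work surface, if the arm or the gripper's body presses on something with over 40 N, if the wrist force passes 120 N, or if a joint passes its speed limit or range.

## Working session

There is one attempt and no reset: what is moved stays moved. The work goes in short steps, Python scripts to look and compute and a tool call to move; the robot and the scene stay as the last step left them, time stands still between calls to the robot, and variables do not carry over. Pictures are saved under pics/ and viewed, at most 10 in all, crops included, and the job is handed in when it is done.

Besides the shell and the picture viewer there is one more tool, called after "Emit:" as name(argument=value, ...), one argument or row to a line, values as JSON. move_arm: Moves the arm, as the interface text tells. Its arguments: {"type":"object","properties":{"steps":{"type":"array"}},"required":["steps"]}

```bash
mkdir -p pics
cat > h.py <<'E'
from workcell import ctrl, cams
import numpy as np, cv2
from scipy.spatial.transform import Rotation as R
def snap(n,fn=None):
    d=cams.get_image(n)
    if fn: cv2.imwrite('pics/'+fn,d['image'][:,:,::-1])
    return d
def ray(d,u,v):
    K=np.array(d['camera_matrix']); return np.array(d['rotation'])@np.linalg.inv(K)@[u,v,1]
def at(d,u,v,z):
    r=ray(d,u,v); c=np.array(d['xyz']); return c+r*(z-c[2])/r[2]
def proj(d,p):
    q=np.array(d['camera_matrix'])@np.array(d['rotation']).T@(np.array(p)-np.array(d['xyz'])); return q[:2]/q[2]
E
python3 - <<'E'
from h import *
o=ctrl.get_obs(); print(o['ee_pos'],o['orientation'],o['width'])
for n in('top','side'):
    d=snap(n,n+'0.png'); print(n,np.round(d['xyz']),np.round(d['rotation'],2).tolist(),np.round(d['camera_matrix'][0]))
    for t in('cup_ring','mat','tray','salt_pot','teaspoon','mat_cup'):
        for b in cams.boxes_of(n,t):
            if b['p']>.2: print(t,round(b['p'],2),np.round(b['rect']),np.round(at(d,*b['rect'][:2],0)))
E
```

```text
[ 259.68813849 -567.89705467  221.919734  ] [-3.06820205e+00 -6.68127910e-01  4.08020104e-04] 87.87355284564994
top [ 443.  -10. 1048.] [-2.17, 2.15, -0.12] [528.   0. 328.]Traceback (most recent call last):
  File "<stdin>", line 7, in <module>
  File "h.py", line 11, in at
    r=ray(d,u,v); c=np.array(d['xyz']); return c+r*(z-c[2])/r[2]
                                                            ~^^^
IndexError: invalid index to scalar variable.
```

```bash
python3 -c "
import cv2,numpy as np
a=cv2.imread('pics/top0.png');b=cv2.imread('pics/side0.png')
cv2.imwrite('pics/c0.png',cv2.resize(np.vstack([a,b]),(400*1,600)))"
```

```text
[ WARN:0@0.022] global loadsave.cpp:275 findDecoder imread_('pics/side0.png'): can't open/read file: check file path/integrity
Traceback (most recent call last):
ValueError: all the input arrays must have same number of dimensions, but the array at index 0 has 3 dimension(s) and the array at index 1 has 2 dimension(s)
```

View pics/top0.png

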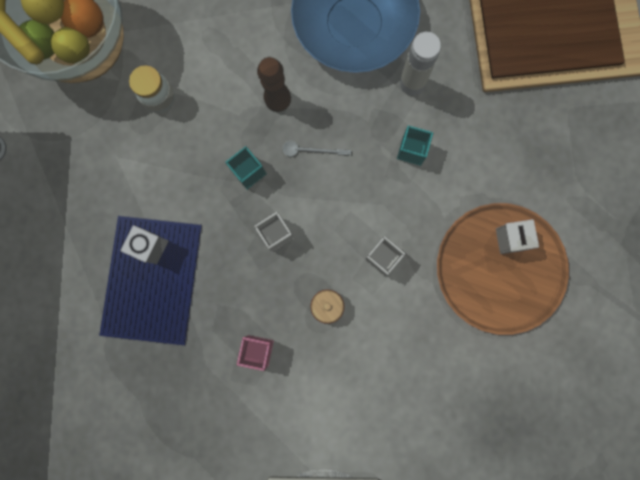

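```bash
sed -i "s/np.array(d\['rotation'\])/rm(d)/g" h.py
cat >> h.py <<'E'
def rm(d): return R.from_rotvec(np.array(d['rotation'],float)).as_matrix()
E
python3 - <<'E'
from h import *
for n in('side','top'):
    d=snap(n,n+'1.png'); print(n,np.round(d['xyz']),np.round(rm(d),2).tolist(),np.round(d['camera_matrix'][0]))
    for t in('cup_ring','mat','tray','salt_pot','teaspoon','mat_cup'):
        for b in cams.cut_out(n,t):
            if b['p']>.2:
                c=cv2.findContours(b['pixels'].astype('uint8'),0,1)[0]; c=max(c,key=cv2.contourArea)
                w=np.array([at(d,u,v,66 if 'cup' in t else 5)[:2] for u,v in c[:,0]],'float32')
                print(t,round(b['p'],2),np.round(b['rect']),np.round(at(d,*b['rect'][:2],66 if 'cup' in t else 0)),np.round(cv2.minAreaRect(w)[0]),np.round(cv2.minAreaRect(w)[1:][0]),round(cv2.minAreaRect(w)[2]))
w=snap('wrist'); print(w['camera_matrix'],np.round(w['mount'],2).tolist())
E
```

```text
side [347. 763. 587.] [[-0.96, -0.17, 0.21], [-0.27, 0.55, -0.79], [0.02, -0.82, -0.58]] [474.   0. 315.]
cup_ring 0.95 [256. 184.  27.  37.] [ 720. -107.   66.] [ 726. -114.] [ 65. 165.] 22
cup_ring 0.81 [338. 215.  36.  47.] [515. -40.  66.] [517. -62.] [ 69. 170.] 13
cup_ring 0.56 [412. 298.  44.  61.] [342. 167.  66.] [345. 168.] [124.  58.] 87
mat 0.58 [295. 406. 197. 148.] [476. 370.   0.] [477. 352.] [174. 241.] 85
tray 0.84 [367. 176.  99.  52.] [ 507. -346.    0.] [ 509. -351.] [262. 267.] 38
salt_pot 0.6 [375. 252.  35.  30.] [431. -26.   0.] [435. -23.] [ 65. 112.] 9
mat_cup 0.77 [256. 370.  55.  72.] [530. 376.  66.] [534. 369.] [84. 90.] 66
top [ 443.  -10. 1048.] [[0.01, -0.99, 0.11], [-1.0, -0.01, 0.01], [-0.01, -0.11, -0.99]] [528.   0. 328.]
cup_ring 0.87 [386. 257.  36.  38.] [ 524. -109.   66.] [ 527. -108.] [53. 60.] 50
cup_ring 0.77 [416. 144.  39.  37.] [ 742. -168.   66.] [ 740. -165.] [54. 73.] 72
cup_ring 0.71 [254. 353.  37.  37.] [346. 131.  66.] [347. 129.] [57. 57.] 80
mat 0.68 [149. 279. 102. 129.] [480. 352.   0.] [480. 348.] [173. 242.] 84
tray 0.75 [503. 269. 131. 132.] [ 509. -349.    0.] [ 512. -346.] [257. 259.] 1
salt_pot 0.88 [327. 306.  35.  35.] [431.  -2.   0.] [432.  -1.] [66. 67.] 1
salt_pot 0.26 [518. 236.  44.  37.] [ 574. -379.    0.] [ 574. -376.] [59. 81.] 12
teaspoon 0.69 [319. 147.  71.  18.] [753.  20.   0.] [749.  23.] [ 29. 138.] 1
mat_cup 0.61 [145. 245.  48.  37.] [541. 341.  66.] [541. 342.] [74. 55.] 67
mat_cup 0.51 [152. 278. 100. 129.] [479. 324.  66.] [478. 327.] [160. 225.] 84
mat_cup 0.45 [505. 269. 129. 131.] [ 505. -331.   66.] [ 508. -326.] [243. 243.] 88
[[371.64829954   0.         320.15226884]
 [  0.         371.64829954 238.60993101]
 [  0.           0.           1.        ]] [[-0.0, -0.95, -0.3, 85.39], [1.0, -0.0, -0.0, 0.84], [0.0, -0.3, 0.95, -161.92], [0.0, 0.0, 0.0, 1.0]]
```

View pics/side1.png

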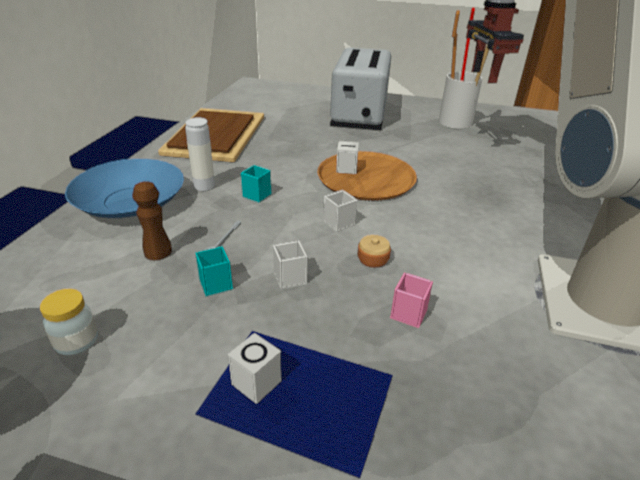

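```bash
python3 -c "
import cv2
a=cv2.imread('pics/top1.png')[190:310,220:440];cv2.imwrite('pics/c1.png',cv2.resize(a,None,fx=3.6,fy=3.6,interpolation=2))"
```

```text
(no output)
```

View pics/c1.png

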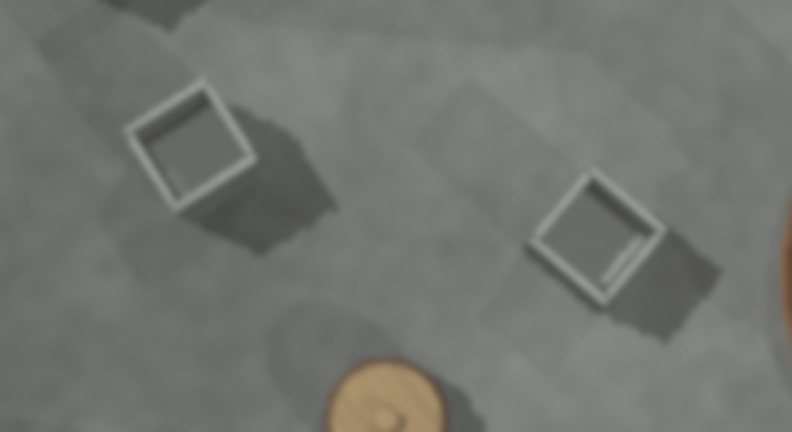

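Run:
```python
from h import *
d=snap('top')
for n,c in dict(A=[(205,82),(128,131),(178,209),(255,158)],B=[(592,172),(530,240),(605,303),(665,230)]).items():
    P=np.array([at(d,220+(u+.5)/3.6-.5,190+(v+.5)/3.6-.5,66)[:2] for u,v in c])
    e=np.diff(np.vstack([P,P[:1]]),axis=0)
    print(n,np.round(P.mean(0),1),np.round(np.hypot(*e.T),1),np.round(np.degrees(np.arctan2(e[:,1],e[:,0])),1))
o=ctrl.get_obs();M=R.from_rotvec(o['orientation']).as_matrix();print(np.round(M,3),o['ee_pos'],np.degrees(np.arctan2(M[1,0],M[0,0])))
```

```text
A [572.6 101.9] [47.6 48.8 47.9 48.1] [ 123.7 -146.2  -55.4   34.2]
B [ 527.4 -109.9] [48.1 50.4 49.2 48.1] [ 138.2 -129.6  -39.1   51.8]
[[ 0.909  0.416  0.   ]
 [ 0.416 -0.909  0.   ]
 [ 0.    -0.    -1.   ]] [ 259.89595506 -568.37877972  222.66908571] 24.56891083414613
```

Emit:
move_arm(
  steps=[
    [[0.988,-0.691,0],0,0],
    [[0.988,-0.691,0],0,0],
    [[0.988,-0.691,0],0,0],
    [[0.988,-0.691,0],0,0],
    [[0.988,-0.691,0],0,0],
    [[0.988,-0.691,0],0,0],
    [[0.988,-0.691,0],0,0],
    [[0.988,-0.691,0],0,0],
    [[0.988,-0.691,0],0,0],
    [[0.988,-0.691,0],0,0],
    [[0.988,-0.691,0],0,0],
    [[0.988,-0.691,0],0,0],
    [[0.988,-0.691,0],0,0],
    [[0.988,-0.691,0],0,0],
    [[0.988,-0.691,0],0,0],
    [[0.988,-0.691,0],0,0],
    [[0.988,-0.691,0],0,0],
    [[0.988,-0.691,0],0,0],
  ],
)

```text
t: 2.4
ee_pos: [535.6, -99.3, 222.9]
orientation: [3.069, 0.669, 0.001]
ft_force: [0.5, -0.4, -0.5]
width: 88.0
grasp_force: 0.0
```

Emit:
move_arm(
  steps=[
    [[0,0,0.9],-0.89,0],
    [[0,0,0.9],-0.89,0],
    [[0,0,0.9],-0.89,0],
    [[0,0,0.9],-0.89,0],
    [[0,0,0.6],-0.89,0],
    [[0,0,0],-0.89,0],
    [[0,0,0],0,0],
    [[0,0,0],0,0],
  ],
)

```text
t: 3.07
ee_pos: [535.2, -100.8, 117.7]
orientation: [2.834, 1.356, 0.0]
ft_force: [0.9, 0.9, -0.7]
width: 88.0
grasp_force: 0.0
```

```bash
cat >> h.py <<'E'
def st():
    o=ctrl.get_obs();M=R.from_rotvec(o['orientation']).as_matrix()
    print('t',round(o['t'],2),np.round(o['ee_pos'],1),'yaw',round(np.degrees(np.arctan2(M[1,0],M[0,0])),2),'tilt',round(np.degrees(np.arccos(-M[2,2])),1),'w',round(o['width'],1),'g',round(o['grasp_force'],1),'F',np.round(o['ft_force'],1))
    return o,M
def to(x,y,z=None,yaw=None):
    "units along tool axes, and turn units"
    o,M=st();p=np.array([x,y,o['ee_pos'][2] if z is None else z]);print('shift units',np.round(M.T@(p-o['ee_pos'])/25,2))
E
python3 - <<'E'
from h import *
to(534.9,-100.5,35)
snap('wrist','w1.png');print([ (round(b['p'],2),np.round(b['rect'])) for b in cams.boxes_of('wrist','cup_bar')][:3])
E
```

```text
t 3.07 [ 535.2 -100.8  117.7] yaw 51.14 tilt 0.0 w 88.0 g 0.0 F [ 0.9  0.9 -0.7]
shift units [ 0.   -0.02  3.31]
[(0.87, array([172.,  24., 111.,  46.]))]
```

View pics/w1.png

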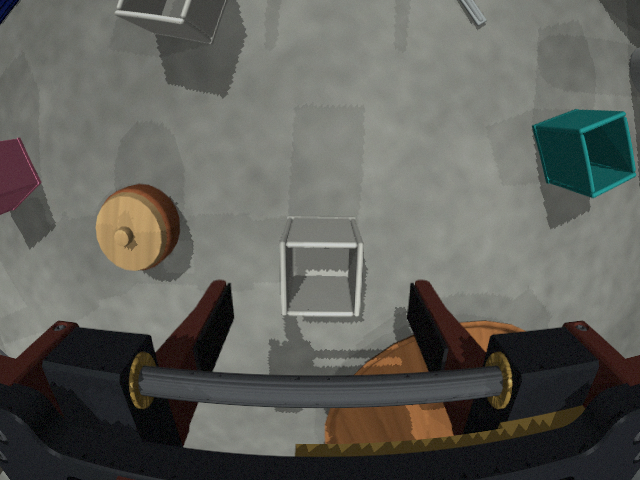

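Emit:
move_arm(
  steps=[
    [[0,0,0.9],0,0],
    [[0,0,0.9],0,0],
    [[0,0,0.8],0,0],
    [[0,0,0.7],0,0],
    [[0,0,0],0,0.43],
    [[0,0,0],0,0.43],
    [[0,0,0],0,0.43],
    [[0,0,0],0,0.43],
    [[0,0,0],0,0.43],
    [[0,0,0],0,0.43],
    [[0,0,0],0,0.43],
    [[0,0,0],0,0.43],
  ],
)

```text
t: 4.17
ee_pos: [535.6, -100.9, 36.1]
orientation: [2.832, 1.358, 0.002]
ft_force: [0.3, -0.9, 6.8]
width: 52.6
grasp_force: 29.9
```

Emit:
move_arm(
  steps=[
    [[0,0,0.12],0,0.43],
    [[0.2,0,0],0,0.43],
    [[0.2,0,-0.02],0,0.43],
    [[0.2,0,-0.02],0,0.43],
    [[0.2,0,0],0,0.43],
    [[0.2,0,0.04],0,0.43],
    [[0.2,0,0.04],0,0.43],
    [[0,0,0],0,0.43],
  ],
)

```text
t: 4.83
ee_pos: [554.2, -77.8, 33.0]
orientation: [2.831, 1.36, -0.0]
ft_force: [-5.2, -2.9, 17.9]
width: 51.7
grasp_force: 30.0
```

Run:
```python
from h import *
st()
d=snap('side')['image'][:,:,::-1];w=snap('wrist')['image'][:,:,::-1]
cv2.imwrite('pics/c2.png',np.hstack([cv2.resize(d[150:290,250:430],(540,420)),w[140:340,200:440].copy() if 0 else cv2.resize(w[140:340,200:440],(260,420))]))
```

```text
t 4.83 [554.2 -77.8  33. ] yaw 51.32 tilt 0.1 w 51.7 g 30.0 F [-5.2 -2.9 17.9]
```

View pics/c2.png

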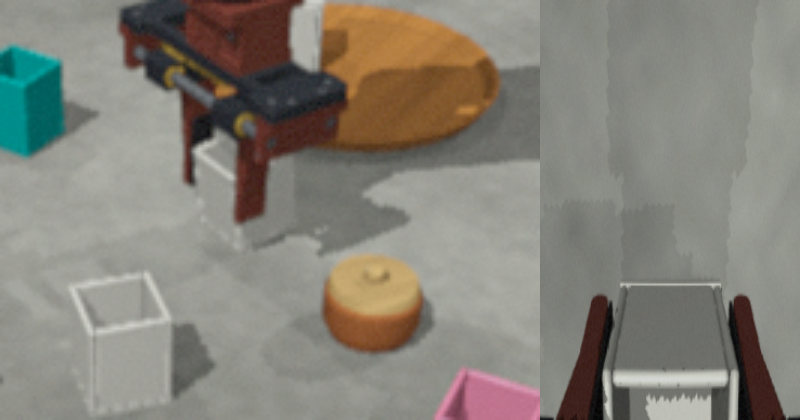

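Emit:
move_arm(
  steps=[
    [[0,0,0],0,0],
    [[0,0,0],0,0],
    [[0,0,-0.8],0,0],
    [[0,0,-0.9],0,0],
    [[0,0,-0.9],0,0],
    [[0,0,-0.7],0,0],
    [[0,0,0],0,0],
    [[0,0,0],0,0],
  ],
)

```text
t: 5.6
ee_pos: [554.2, -77.4, 114.3]
orientation: [2.831, 1.359, 0.003]
ft_force: [0.3, 0.5, 0.4]
width: 87.7
grasp_force: 0.0
```

```bash
cat >> h.py <<'E'
def wat(d,o,M,u,v,z):
    "tool x,y (mm from TCP) of wrist pixel at world height z"
    K=np.array(d['camera_matrix']);q=np.array([u-K[0,2],v-K[1,2]]);r=np.hypot(*q);a=r/K[0,0]
    T=np.array(d['mount']);ry=T[:3,:3]@np.r_[q/r*np.sin(a),np.cos(a)];c=T[:3,3]
    zt=o['ee_pos'][2]-z
    return (c+ry*(zt-c[2])/ry[2])[:2]
def wproj(d,o,x,y,z):
    T=np.array(d['mount']);p=T[:3,:3].T@(np.array([x,y,o['ee_pos'][2]-z])-T[:3,3]);a=np.arctan2(np.hypot(*p[:2]),p[2]);K=np.array(d['camera_matrix'])
    return K[:2,2]+p[:2]/np.hypot(*p[:2])*a*K[0,0]
E
python3 - <<'E'
from h import *
o,M=st();d=snap('wrist','w2.png')
o1=dict(ee_pos=[535.2,-100.8,117.7])
for p in [(283,246),(359,246),(284,313),(361,313)]: print(np.round(wat(d,o1,M,*p,66),1))
im=cv2.cvtColor(d['image'],6); cv2.imwrite('pics/c3.png',cv2.resize(d['image'][150:350,220:420,::-1],(600,600)))
E
```

```text
t 5.6 [554.2 -77.4 114.3] yaw 51.27 tilt 0.1 w 87.7 g 0.0 F [0.3 0.5 0.4]
[ 11.8 -21.5]
[11.8 24.9]
[-34.7 -22.6]
[-34.8  28. ]
```

View pics/c3.png

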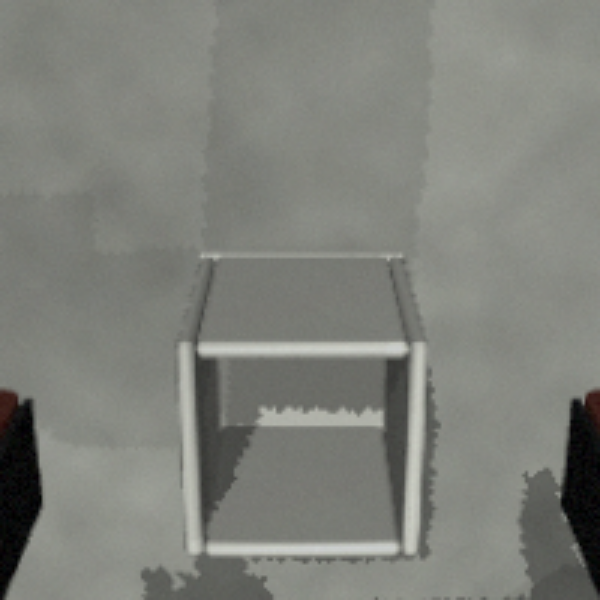

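Run:
```python
from h import *
o,M=st();d=snap('wrist')
for p in [(280.5,264.5),(361.8,264.5),(283,335),(359,335)]: print(np.round(wat(d,o,M,*p,66),1))
```

```text
t 5.65 [553.4 -77.3 113.3] yaw 51.27 tilt 0.0 w 87.4 g 0.0 F [-0.5  0.2 -0.2]
[  1.4 -22.9]
[ 1.4 26.5]
[-49.2 -23.5]
[-49.2  26.9]
```

Emit:
move_arm(
  steps=[
    [[0,0.06,0.95],0,0],
    [[0,0,0.95],0,0],
    [[0,0,0.8],0,0],
    [[0,0,0.4],0,0],
    [[0,0,0],0,0.43],
    [[0,0,0],0,0.43],
    [[0,0,0],0,0.43],
    [[0,0,0],0,0.43],
    [[0,0,0],0,0.43],
    [[0,0,0],0,0.43],
    [[0,0,0],0,0.43],
    [[0,0,0.1],0,0.43],
  ],
)

```text
t: 6.7
ee_pos: [555.7, -78.0, 36.3]
orientation: [2.833, 1.358, 0.002]
ft_force: [-9.2, 6.2, 43.5]
width: 51.6
grasp_force: 30.0
```

Emit:
move_arm(
  steps=[
    [[0.2,0,0.02],0,0.43],
    [[0.2,0,0.02],0,0.43],
    [[0.2,0,0.05],0,0.43],
    [[0.2,0,0.05],0,0.43],
    [[0.2,0,0.08],0,0.43],
    [[0.2,0,0.08],0,0.43],
    [[0.2,0,0.12],0,0.43],
    [[0,0,0],0,0.43],
  ],
)

```text
t: 7.37
ee_pos: [578.7, -50.2, 24.4]
orientation: [2.831, 1.359, 0.005]
ft_force: [0.5, 2.9, 9.3]
width: 51.4
grasp_force: 30.0
```

Run:
```python
from h import *
st()
d=snap('side')['image'][:,:,::-1];w=snap('wrist')['image'][:,:,::-1]
cv2.imwrite('pics/c4.png',np.hstack([cv2.resize(d[170:270,270:390],(480,400)),cv2.resize(w[140:340,240:400],(320,400))]))
```

```text
t 7.37 [578.7 -50.2  24.4] yaw 51.29 tilt 0.2 w 51.4 g 30.0 F [0.5 2.9 9.3]
```

View pics/c4.png

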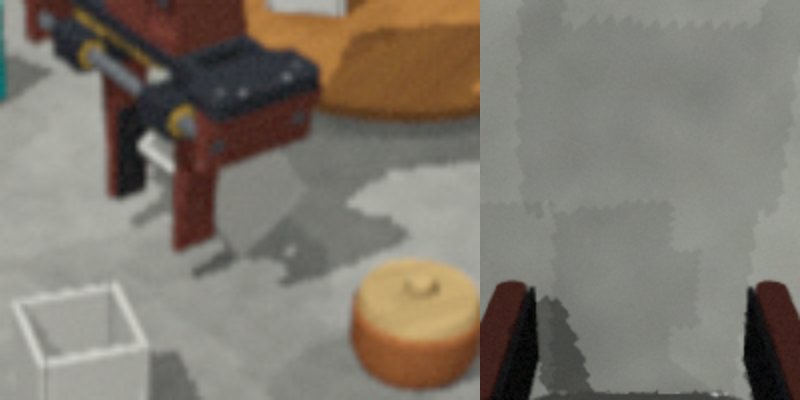

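Emit:
move_arm(
  steps=[
    [[0.14,0,0.13],0,0.43],
    [[0.14,0,0.14],0,0.43],
    [[0.14,0,0.15],0,0.43],
    [[0.12,0,0.16],0,0.43],
    [[0.1,0,0.14],0,0.43],
    [[0,0,0],0,0.43],
    [[0,0,0],0,0.39],
    [[0,0,0],0,0.36],
    [[0,0,0],0,0.3],
    [[0,0,0],0,0],
    [[0,0,0],0,0],
  ],
)

```text
t: 8.38
ee_pos: [586.4, -38.6, 5.0]
orientation: [-2.832, -1.359, 0.001]
ft_force: [-0.7, -0.1, 1.3]
width: 71.5
grasp_force: 0.0
```

Emit:
move_arm(
  steps=[
    [[0,0,-0.8],0,0],
    [[0,0,-0.9],0,0],
    [[0,0,-0.9],0,0],
    [[0,0,-0.9],0,0],
    [[0,0,-0.9],0,0],
    [[0,0,0],0,0],
    [[0,0,0],0,0],
  ],
)

```text
t: 8.97
ee_pos: [587.5, -38.7, 116.3]
orientation: [2.831, 1.358, 0.003]
ft_force: [0.3, 0.3, 0.1]
width: 87.6
grasp_force: 0.0
```

Run:
```python
from h import *
o,M=st();d=snap('wrist','w5.png')
for x in (-20,0,20,40): print(x,np.round(wproj(d,o,x,0,52)),np.round(wproj(d,o,x,26,52)))
cv2.imwrite('pics/c5.png',cv2.resize(d['image'][140:380,200:440,::-1],(600,600)))
```

```text
t 8.97 [587.5 -38.7 116.3] yaw 51.26 tilt 0.1 w 87.6 g 0.0 F [0.3 0.3 0.1]
-20 [318. 285.] [357. 285.]
0 [318. 257.] [358. 257.]
20 [318. 227.] [359. 227.]
40 [318. 196.] [360. 196.]
```

View pics/c5.png

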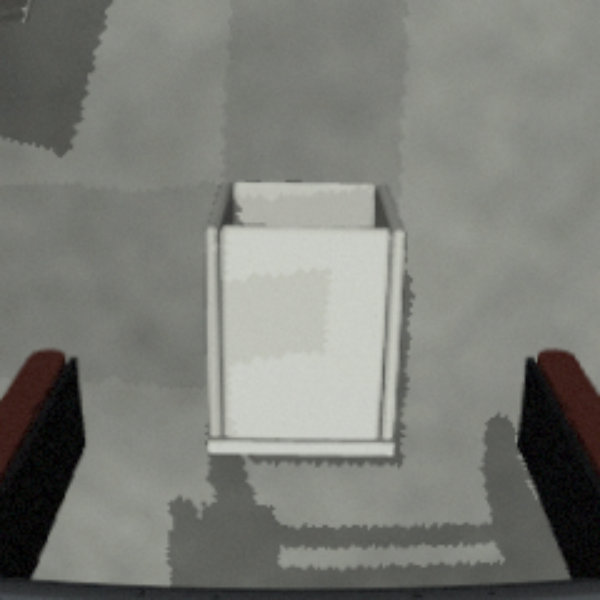

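Emit:
move_arm(
  steps=[
    [[0.6,0.1,0],0,0],
    [[0,0,0.9],0,0],
    [[0,0,0.9],0,0],
    [[0,0,0.9],0,0],
    [[0,0,0.5],0,0],
    [[0,0,0.24],0,0],
    [[0,0,0],0,0.43],
    [[0,0,0],0,0.43],
    [[0,0,0],0,0.43],
    [[0,0,0],0,0.43],
    [[0,0,0],0,0.43],
    [[0,0,0],0,0.43],
    [[0,0,0],0,0.43],
    [[0,0,0.1],0,0.43],
  ],
)

```text
t: 10.18
ee_pos: [598.9, -28.1, 29.5]
orientation: [2.833, 1.358, 0.002]
ft_force: [-11.3, 3.9, 39.1]
width: 52.1
grasp_force: 30.0
```

Emit:
move_arm(
  steps=[
    [[0.17,0,0.0],0,0.43],
    [[0.17,0,0.01],0,0.43],
    [[0.17,0,0.03],0,0.43],
    [[0.16,0,0.04],0,0.43],
    [[0.16,0,0.06],0,0.43],
    [[0.15,0,0.07],0,0.43],
    [[0.15,0,0.08],0,0.43],
    [[0.14,0,0.09],0,0.43],
    [[0.13,0,0.11],0,0.43],
    [[0.12,0,0.12],0,0.43],
    [[0.11,0,0.13],0,0.43],
    [[0.1,0,0.14],0,0.43],
    [[0.1,0,0.08],0,0.43],
    [[0.1,0,0],0,0.43],
    [[0,0,0],0,0.43],
  ],
)

```text
t: 11.43
ee_pos: [629.6, 9.5, 3.5]
orientation: [2.831, 1.359, 0.003]
ft_force: [1.9, -0.4, 5.2]
width: 51.0
grasp_force: 30.0
```

Run:
```python
from h import *
st()
d=snap('side','s6.png')['image'][:,:,::-1];w=snap('wrist','w6.png')['image'][:,:,::-1]
print(cams.boxes_of('side','cup_bar')[:4])
```

```text
t 11.43 [629.6   9.5   3.5] yaw 51.3 tilt 0.1 w 51.0 g 30.0 F [ 1.9 -0.4  5.2]
[{'rect': [288.5, 265.9, 33.3, 45.6], 'p': 0.96}, {'rect': [215.3, 271.4, 39.3, 53.0], 'p': 0.94}]
```

Emit:
move_arm(
  steps=[
    [[0,0,0],0,0.4],
    [[0,0,0],0,0.39],
    [[0,0,0],0,0.38],
    [[0,0,0],0,0.3],
    [[0,0,0],0,0],
    [[0,0,0],0,0],
  ],
)

```text
t: 12.08
ee_pos: [627.9, 9.3, 2.4]
orientation: [-2.832, -1.359, 0.001]
ft_force: [0.1, -0.3, -0.4]
width: 70.6
grasp_force: 0.0
```

Emit:
move_arm(
  steps=[
    [[0,0,-0.8],0,0],
    [[0,0,-0.9],0,0],
    [[0,0,-0.9],0,0],
    [[0,0,-0.9],0,0],
    [[0,0,-0.9],0,0],
    [[0,0,-0.9],0,0],
    [[0,0,0],0,0],
    [[0,0,0],0,0],
  ],
)

```text
t: 12.75
ee_pos: [629.0, 9.3, 136.4]
orientation: [2.831, 1.359, 0.004]
ft_force: [-0.9, -0.5, 0.2]
width: 87.8
grasp_force: 0.0
```

Run:
```python
from h import *
o,M=st();d=snap('wrist','w7.png')
cv2.imwrite('pics/c7.png',cv2.resize(d['image'][100:400,160:480,::-1],(640,600)))
```

```text
t 12.75 [629.    9.3 136.4] yaw 51.27 tilt 0.1 w 87.8 g 0.0 F [-0.9 -0.5  0.2]
```

View pics/c7.png

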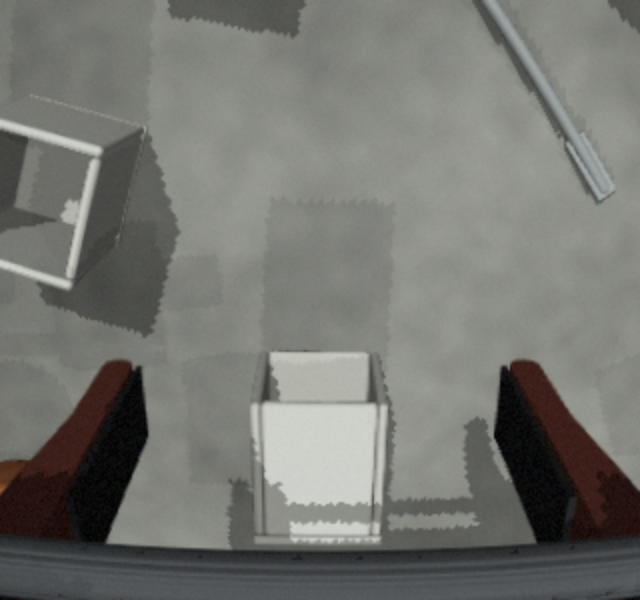

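Run:
```python
from h import *
o,M=st();d=snap('wrist')
e=wat(d,o,M,319.5,301,52);b=wat(d,o,M,319,368,52);print(e,b,(M[:2,:2]@e)+o['ee_pos'][:2])
```

```text
t 12.8 [628.1   9.3 135.1] yaw 51.26 tilt 0.0 w 88.0 g 0.0 F [ 0.1  0.  -0.5]
[-41.87737727   0.64254565] [-104.37583507    0.11748638] [602.40190847 -23.7978004 ]
```

Emit:
move_arm(
  steps=[
    [[-0.75,0,0.9],0,0],
    [[-0.75,0,0.9],0,0],
    [[-0.75,0,0.9],0,0],
    [[-0.75,0.02,0.9],0,0],
    [[0,0,0.9],0,0],
    [[0,0,0.55],0,0],
    [[0,0,0],0,0.43],
    [[0,0,0],0,0.43],
    [[0,0,0],0,0.43],
    [[0,0,0],0,0.43],
    [[0,0,0],0,0.43],
    [[0,0,0],0,0.43],
    [[0,0,-0.3],0,0.43],
    [[-0.6,0,0],0,0.43],
    [[-1,0,0],0,0.43],
    [[-1,0,0],0,0.43],
    [[-1,0,0],0,0.43],
    [[-0.4,0,0],0,0.43],
    [[0,0,0],0,0.43],
    [[0,0,0.3],0,0.43],
  ],
)

```text
t: 14.52
ee_pos: [520.3, -128.3, 10.1]
orientation: [2.832, 1.356, 0.004]
ft_force: [0.1, 0.3, -2.0]
width: 51.8
grasp_force: 30.0
```

Emit:
move_arm(
  steps=[
    [[0,0,0],0,0.43],
    [[0,0,0],0,0],
    [[0,0,0],0,0],
    [[0,0,0],0,0],
    [[0.4,0,-0.9],0,0],
    [[0.8,0,-0.1],0,0],
    [[0,0,0],0,0],
    [[0,0,0],0,0],
    [[0,0,0],0,0],
  ],
)

```text
t: 15.27
ee_pos: [537.3, -103.9, 33.4]
orientation: [-2.831, -1.36, 0.002]
ft_force: [-0.1, -0.4, -0.3]
width: 87.7
grasp_force: 0.0
```

```bash
cat >> h.py <<'E'
def cupw(fn=None,z=52,hi=None):
    "cup mask extents in wrist view -> tool x,y"
    o,M=st();d=snap('wrist',fn)
    for b in cams.cut_out('wrist','cup_ring')[:3]:
        m=b['pixels'];v,u=np.where(m)
        print(round(b['p'],2),np.round(b['rect']),'near',np.round(wat(d,o,M,b['rect'][0],v.max(),z),1),'area',m.sum())
    return o,M,d
E
python3 - <<'E'
from h import *
o,M,d=cupw('w8.png')
g=cv2.cvtColor(d['image'],cv2.COLOR_RGB2GRAY)
print([(i,int(g[i,300:340].mean())) for i in range(120,380,4)])
for x in (0,10,20,30):print(x,np.round(wproj(d,o,x,0,52)),np.round(wproj(d,o,x,0,0)))
E
```

```text
t 15.27 [ 537.3 -103.9   33.4] yaw 51.33 tilt 0.1 w 87.7 g 0.0 F [-0.1 -0.4 -0.3]
0.8 [325. 348. 119. 151.] near [-63.6   3.7] area 12171
0.62 [615. 165.  48. 102.] near [ 50.9 150.8] area 3667
[(120, 138), (124, 140), (128, 140), (132, 142), (136, 142), (140, 143), (144, 142), (148, 143), (152, 139), (156, 130), (160, 129), (164, 129), (168, 128), (172, 127), (176, 127), (180, 126), (184, 126), (188, 126), (192, 126), (196, 127), (200, 129), (204, 130), (208, 130), (212, 130), (216, 128), (220, 125), (224, 124), (228, 123), (232, 124), (236, 122), (240, 118), (244, 118), (248, 118), (252, 118), (256, 118), (260, 116), (264, 115), (268, 113), (272, 108), (276, 176), (280, 171), (284, 171), (288, 170), (292, 170), (296, 170), (300, 170), (304, 170), (308, 170), (312, 170), (316, 146), (320, 184), (324, 187), (328, 187), (332, 188), (336, 187), (340, 187), (344, 187), (348, 187), (352, 187), (356, 185), (360, 126), (364, 121), (368, 121), (372, 129), (376, 40)]
0 [318. 322.] [318. 276.]
10 [317. 302.] [318. 260.]
20 [317. 282.] [318. 243.]
30 [317. 259.] [318. 225.]
```

Emit:
move_arm(
  steps=[
    [[0,0,0.1],0,0],
    [[0,0,0],0,0.43],
    [[0,0,0],0,0.43],
    [[0,0,0],0,0.43],
    [[0,0,0],0,0.43],
    [[0,0,0],0,0.43],
    [[0,0,0],0,0.43],
    [[0,0,0.1],0,0.43],
  ],
)

```text
t: 16.03
ee_pos: [538.4, -104.0, 30.8]
orientation: [-2.832, -1.359, -0.001]
ft_force: [-9.8, 5.9, 42.0]
width: 51.8
grasp_force: 30.0
```

Emit:
move_arm(
  steps=[
    [[0.175,0,0],0,0.43],
    [[0.175,0,0.01],0,0.43],
    [[0.17,0,0.03],0,0.43],
    [[0.17,0,0.04],0,0.43],
    [[0.16,0,0.06],0,0.43],
    [[0.16,0,0.08],0,0.43],
    [[0.15,0,0.09],0,0.43],
    [[0.15,0,0.1],0,0.43],
    [[0.13,0,0.11],0,0.43],
    [[0.13,0,0.12],0,0.43],
    [[0.1,0,0.13],0,0.43],
    [[0.2,0,0.14],0,0.43],
    [[0.5,0,0],0,0.43],
    [[0.8,0,0],0,0.43],
    [[0.8,0,0],0,0],
    [[0.8,0,0],0,0],
    [[0.6,0,0],0,0],
    [[0.2,0,0],0,0],
    [[0,0,0],0,0],
    [[0,0,0],0,0],
  ],
)

```text
t: 17.7
ee_pos: [624.5, 4.5, 5.9]
orientation: [-2.832, -1.36, 0.001]
ft_force: [-0.2, -0.1, -0.1]
width: 86.5
grasp_force: 0.0
```

Emit:
move_arm(
  steps=[
    [[0,0,-0.8],0,0],
    [[0,0,-0.9],0,0],
    [[0,0,-0.9],0,0],
    [[0,0,-0.9],0,0],
    [[0,0,-0.9],0,0],
    [[-0.9,0,-0.9],0,0],
    [[-0.9,0,0],0,0],
    [[0,0,0],0,0],
  ],
)

```text
t: 18.37
ee_pos: [594.6, -33.5, 139.8]
orientation: [2.834, 1.356, -0.001]
ft_force: [1.1, -0.0, 0.2]
width: 87.7
grasp_force: 0.0
```

```bash
cat >> h.py <<'E'
def prof(d,c,r0,r1,s=4):
    g=cv2.cvtColor(d['image'],cv2.COLOR_RGB2GRAY); print([(i,int(g[i,c-5:c+5].mean())) for i in range(r0,r1,s)])
E
python3 - <<'E'
from h import *
o,M,d=cupw('w9.png')
prof(d,318,150,380)
E
```

```text
t 18.37 [594.6 -33.5 139.8] yaw 51.13 tilt 0.0 w 87.7 g 0.0 F [ 1.1 -0.   0.2]
0.81 [551. 251.  87.  96.] near [-49.7 202.7] area 6208
0.77 [ 33. 265.  66.  89.] near [ -63.8 -279. ] area 3560
0.6 [322. 268.  78.  94.] near [-55.6   2.4] area 6784
[(150, 127), (154, 126), (158, 125), (162, 125), (166, 124), (170, 126), (174, 126), (178, 126), (182, 125), (186, 123), (190, 125), (194, 127), (198, 127), (202, 127), (206, 125), (210, 125), (214, 127), (218, 130), (222, 122), (226, 122), (230, 122), (234, 123), (238, 124), (242, 124), (246, 142), (250, 196), (254, 195), (258, 21), (262, 22), (266, 140), (270, 196), (274, 197), (278, 207), (282, 207), (286, 206), (290, 208), (294, 207), (298, 126), (302, 26), (306, 136), (310, 207), (314, 178), (318, 92), (322, 140), (326, 142), (330, 143), (334, 142), (338, 144), (342, 130), (346, 125), (350, 97), (354, 99), (358, 122), (362, 118), (366, 95), (370, 95), (374, 93), (378, 43)]
```

Run:
```python
from h import *
o,M=st();d=snap('wrist')
c=wat(d,o,M,321.5,281.5,66);print('tool',c, 'units',c/25);cw=M[:2,:2]@c+o['ee_pos'][:2];print('world',cw)
t=snap('top')
P=np.array([at(t,u,v,5)[:2] for u,v in [(118,217),(201,227),(186,344),(100,335)]]);print(P.round(),np.hypot(*(P[0]-P[1])),np.hypot(*(P[1]-P[2])))
mc=P.mean(0);ax=(P[0]+P[1]-P[2]-P[3]);ax/=np.hypot(*ax);tg=mc-50*ax;print('mat',mc,ax,tg)
dl=M[:2,:2].T@(tg-cw)/25;print('carry units',dl)
print('A',[ (round(b['p'],2),np.round(at(t,*b['rect'][:2],66))) for b in cams.boxes_of('top','cup_bar')])
```

```text
t 18.47 [596.  -31.7 138.7] yaw 51.13 tilt 0.0 w 87.7 g 0.0 F [-0.1  1.1  0.4]
tool [-21.30253815   2.07726529] units [-0.85210153  0.08309061]
world [584.26314314 -49.55142736]
[[603. 420.]
 [585. 253.]
 [354. 273.]
 [369. 442.]] 168.32979455082935 231.1292432721936
mat [477.88960254 346.67229602] [ 0.99599368 -0.08942361] [428.08991836 351.14347654]
carry units [  8.55939726 -14.92149635]
A [(0.78, array([570., 107.,  66.])), (0.75, array([694., 156.,  66.]))]
```

Emit:
move_arm(
  steps=[
    [[-0.85,0.08,0.5],0,0],
    [[0,0,0.9],0,0],
    [[0,0,0.9],0,0],
    [[0,0,0.9],0,0],
    [[0,0,0.9],0,0],
    [[0,0,0.6],0,0],
    [[0,0,0],0,1],
    [[0,0,0],0,1],
    [[0,0,0],0,1],
    [[0,0,0],0,1],
    [[0,0,0],0,1],
    [[0,0,0],0,1],
    [[0,0,0],0,1],
    [[0,0,-0.6],0,1],
    [[0,0,-0.9],0,1],
    [[0,0,-0.9],0,1],
    [[0,0,-0.9],0,1],
    [[0,0,-0.7],0,1],
  ],
)

```text
t: 20.12
ee_pos: [585.5, -48.6, 122.9]
orientation: [2.832, 1.359, 0.002]
ft_force: [1.2, -0.5, -1.5]
width: 51.9
grasp_force: 30.0
```

Emit:
move_arm(
  steps=[
    [[0.535,-0.933,0],0,1],
    [[0.535,-0.933,0],0,1],
    [[0.535,-0.933,0],0,1],
    [[0.535,-0.933,0],0,1],
    [[0.535,-0.933,0],0,1],
    [[0.535,-0.933,0],0,1],
    [[0.535,-0.933,0],0,1],
    [[0.535,-0.933,0],0,1],
    [[0.535,-0.933,0],0,1],
    [[0.535,-0.933,0],0,1],
    [[0.535,-0.933,0],0,1],
    [[0.535,-0.933,0],0,1],
    [[0.535,-0.933,0],0,1],
    [[0.535,-0.933,0],0,1],
    [[0.535,-0.933,0],0,1],
    [[0.535,-0.933,0],0,1],
    [[0,0,0.8],0,1],
    [[0,0,0.8],0,1],
    [[0,0,0.8],0,1],
    [[0,0,0.7],0,1],
  ],
)

```text
t: 21.78
ee_pos: [427.6, 352.1, 42.8]
orientation: [2.832, 1.36, -0.0]
ft_force: [-0.8, 0.3, -2.3]
width: 51.8
grasp_force: 30.0
```

Run:
```python
from h import *
st();st()
```

```text
t 21.78 [427.6 352.1  42.8] yaw 51.3 tilt 0.0 w 51.8 g 30.0 F [-0.8  0.3 -2.3]
t 21.78 [427.6 352.1  42.8] yaw 51.3 tilt 0.0 w 51.8 g 30.0 F [-0.8  0.3 -2.3]
```

Emit:
move_arm(
  steps=[
    [[0,0,0.4],0,1],
    [[0,0,0.2],0,1],
    [[0,0,0.1],0,1],
    [[0,0,0],0,1],
  ],
)

```text
t: 22.12
ee_pos: [428.1, 352.0, 27.1]
orientation: [-2.832, -1.359, -0.0]
ft_force: [-0.3, 0.9, -2.1]
width: 51.8
grasp_force: 30.0
```

Emit:
move_arm(
  steps=[
    [[0,0,0.04],0,1],
    [[0,0,0],0,0],
    [[0,0,0],0,0],
    [[0,0,0],0,0],
    [[0,0,-0.8],0,0],
    [[0,0,-0.9],0,0],
    [[0,0,-0.9],0,0],
    [[0,0,-0.9],0,0],
    [[-0.349,0.897,-0.1],0,0],
    [[-0.349,0.897,0],0,0],
    [[-0.349,0.897,0],0,0],
    [[-0.349,0.897,0],0,0],
    [[-0.349,0.897,0],0,0],
    [[-0.349,0.897,0],0,0],
    [[-0.349,0.897,0],0,0],
    [[-0.349,0.897,0],0,0],
    [[-0.349,0.897,0],0,0],
    [[-0.349,0.897,0],0,0],
    [[-0.349,0.897,0],0,0],
    [[-0.349,0.897,0],0,0],
  ],
)

```text
t: 23.78
ee_pos: [573.1, 100.8, 115.4]
orientation: [2.832, 1.359, 0.001]
ft_force: [-1.1, 0.2, 0.1]
width: 87.7
grasp_force: 0.0
```

Emit:
move_arm(
  steps=[
    [[0,0,0],0.855,0],
    [[0,0,0],0.855,0],
    [[0,0,0],0.855,0],
    [[0,0,0],0.855,0],
    [[0,0,0],0,0],
    [[0,0,0],0,0],
  ],
)

```text
t: 24.28
ee_pos: [572.5, 101.9, 115.3]
orientation: [3.002, 0.926, 0.0]
ft_force: [-0.2, 0.1, 0.5]
width: 88.0
grasp_force: 0.0
```

Run:
```python
from h import *
o,M,d=cupw('w10.png',66); to(572.6,101.9)
t=snap('top','t10.png'); print([(round(b['p'],2),np.round(at(t,*b['rect'][:2],66))) for b in cams.boxes_of('top','mat_cup')])
```

```text
t 24.28 [572.5 101.9 115.3] yaw 34.29 tilt 0.0 w 88.0 g 0.0 F [-0.2  0.1  0.5]
0.85 [625. 248.  29.  72.] near [-23.  253.5] area 1412
0.61 [ 26. 225.  51.  76.] near [  -2.2 -230.7] area 2599
t 24.38 [572.4 102.  115.3] yaw 34.29 tilt 0.0 w 87.7 g 0.0 F [ 0.2  0.4 -0.4]
shift units [0.   0.01 0.  ]
[(0.56, array([542., 345.,  66.]))]
```

Run:
```python
from h import *
o,M=st();d=snap('wrist')
prof(d,318,190,330,2)
for x in (26,0,-26):print(x,np.round(wproj(d,o,x,0,66)))
g=cv2.cvtColor(d['image'],7);print([(i,int(g[252:262,i].mean())) for i in range(262,380,2)])
```

```text
t 24.48 [572.4 102.  115.2] yaw 34.25 tilt 0.0 w 87.8 g 0.0 F [ 1.1  0.7 -0.3]
[(190, 126), (192, 126), (194, 126), (196, 127), (198, 127), (200, 129), (202, 149), (204, 128), (206, 129), (208, 129), (210, 129), (212, 129), (214, 129), (216, 130), (218, 131), (220, 131), (222, 133), (224, 211), (226, 222), (228, 177), (230, 111), (232, 117), (234, 117), (236, 117), (238, 118), (240, 117), (242, 118), (244, 118), (246, 118), (248, 117), (250, 134), (252, 141), (254, 139), (256, 139), (258, 146), (260, 141), (262, 122), (264, 105), (266, 120), (268, 123), (270, 124), (272, 125), (274, 126), (276, 125), (278, 125), (280, 125), (282, 125), (284, 125), (286, 127), (288, 126), (290, 126), (292, 126), (294, 126), (296, 157), (298, 211), (300, 190), (302, 86), (304, 86), (306, 87), (308, 86), (310, 86), (312, 86), (314, 86), (316, 86), (318, 87), (320, 87), (322, 88), (324, 90), (326, 90), (328, 91)]
26 [319. 225.]
0 [319. 266.]
-26 [319. 304.]
[(262, 120), (264, 120), (266, 121), (268, 120), (270, 121), (272, 122), (274, 121), (276, 122), (278, 185), (280, 217), (282, 179), (284, 77), (286, 77), (288, 75), (290, 74), (292, 123), (294, 128), (296, 129), (298, 130), (300, 117), (302, 117), (304, 116), (306, 117), (308, 117), (310, 117), (312, 117), (314, 116), (316, 118), (318, 122), (320, 178), (322, 192), (324, 193), (326, 191), (328, 192), (330, 188), (332, 188), (334, 191), (336, 191), (338, 193), (340, 191), (342, 192), (344, 190), (346, 192), (348, 111), (350, 91), (352, 92), (354, 94), (356, 163), (358, 217), (360, 198), (362, 92), (364, 101), (366, 100), (368, 99), (370, 99), (372, 99), (374, 98), (376, 100), (378, 100)]
```

Emit:
move_arm(
  steps=[
    [[0.06,0.04,0.9],0,0],
    [[0,0,0.9],0,0],
    [[0,0,0.9],0,0],
    [[0,0,0.7],0,0],
    [[0,0,0],0,1],
    [[0,0,0],0,1],
    [[0,0,0],0,1],
    [[0,0,0],0,1],
    [[0,0,0],0,1],
    [[0,0,0],0,1],
    [[0,0,0],0,1],
    [[0,0,-0.5],0,1],
    [[-0.5,0.35,-0.6],0,1],
    [[-0.69,0.51,0],0,1],
    [[-0.69,0.51,0],0,1],
    [[-0.69,0.51,0],0,1],
    [[-0.69,0.51,0],0,1],
    [[-0.69,0.51,0],0,1],
    [[-0.69,0.51,0],0,1],
    [[-0.69,0.51,0],0,1],
  ],
)

```text
t: 26.2
ee_pos: [518.6, -54.9, 58.4]
orientation: [3.003, 0.923, 0.0]
ft_force: [0.3, 0.9, -1.8]
width: 52.2
grasp_force: 30.0
```

Emit:
move_arm(
  steps=[
    [[-0.69,0.51,0],0,1],
    [[-0.69,0.51,0],0,1],
    [[-0.69,0.51,0],0,1],
    [[-0.6,0.47,0],0,1],
    [[0,0,0.4],0,1],
    [[0,0,0.45],0,1],
    [[0,0,0.2],0,1],
    [[0,0,0],0,1],
    [[0,0,0],0,1],
  ],
)

```text
t: 26.95
ee_pos: [491.7, -131.8, 30.7]
orientation: [-3.002, -0.924, 0.002]
ft_force: [-0.2, 0.2, -2.5]
width: 52.0
grasp_force: 30.0
```

Emit:
move_arm(
  steps=[
    [[0,0,0.05],0,1],
    [[0,0,0],0,0],
    [[0,0,0],0,0],
    [[0,0,0],0,0],
    [[0.5,0,-0.2],0,0],
    [[0.47,0,-0.16],0,0],
    [[0,0,0],0,0],
    [[0,0,0],0,0.43],
    [[0,0,0],0,0.43],
    [[0,0,0],0,0.43],
    [[0,0,0],0,0.43],
    [[0,0,0],0,0.43],
    [[0,0,0],0,0.43],
    [[0,0,0],0,0.43],
    [[0,0,0.1],0,0.43],
  ],
)

```text
t: 28.2
ee_pos: [512.2, -119.0, 38.3]
orientation: [-3.003, -0.922, -0.001]
ft_force: [-8.4, 8.0, 42.0]
width: 52.0
grasp_force: 30.0
```

Emit:
move_arm(
  steps=[
    [[0.2,0,0.02],0,0.43],
    [[0.2,0,0.02],0,0.43],
    [[0.2,0,0.05],0,0.43],
    [[0.2,0,0.05],0,0.43],
    [[0.2,0,0.08],0,0.43],
    [[0.2,0,0.08],0,0.43],
    [[0.2,0,0.12],0,0.43],
    [[0.14,0,0.13],0,0.43],
    [[0.14,0,0.14],0,0.43],
    [[0.14,0,0.15],0,0.43],
    [[0.12,0,0.16],0,0.43],
    [[0.1,0,0.14],0,0.43],
    [[0,0,0],0,0.43],
    [[0,0,0],0,0.39],
    [[0,0,0],0,0.36],
    [[0,0,0],0,0.3],
    [[0,0,0],0,0],
    [[0,0,0],0,0],
  ],
)

```text
t: 29.7
ee_pos: [553.7, -90.6, 8.0]
orientation: [-3.003, -0.923, 0.001]
ft_force: [-0.5, -1.3, 0.3]
width: 71.1
grasp_force: 0.0
```

Emit:
move_arm(
  steps=[
    [[0,0,-0.6],0,0],
    [[0,0,-0.7],0,0],
    [[0,0,0],0,0],
    [[0,0,0],0,0],
  ],
)

```text
t: 30.03
ee_pos: [554.7, -90.8, 41.2]
orientation: [3.002, 0.922, 0.003]
ft_force: [0.4, 0.3, -0.3]
width: 87.6
grasp_force: 0.0
```

Run:
```python
from h import *
o,M,d=cupw('w11.png')
prof(d,318,150,380)
for x in (0,10,20,30,40):print(x,np.round(wproj(d,o,x,0,52)),np.round(wproj(d,o,x,0,4)))
```

```text
t 30.03 [554.7 -90.8  41.2] yaw 34.16 tilt 0.1 w 87.6 g 0.0 F [ 0.4  0.3 -0.3]
0.71 [594. 100.  93. 126.] near [ 77.  136.1] area 8329
0.5 [  4. 321.   8.  30.] near [ -30.6 -210.6] area 143
[(150, 126), (154, 127), (158, 127), (162, 127), (166, 127), (170, 126), (174, 128), (178, 126), (182, 126), (186, 125), (190, 125), (194, 125), (198, 127), (202, 128), (206, 129), (210, 128), (214, 126), (218, 125), (222, 125), (226, 124), (230, 125), (234, 128), (238, 130), (242, 128), (246, 184), (250, 180), (254, 179), (258, 180), (262, 179), (266, 171), (270, 166), (274, 166), (278, 150), (282, 193), (286, 194), (290, 185), (294, 183), (298, 182), (302, 182), (306, 182), (310, 182), (314, 183), (318, 182), (322, 181), (326, 182), (330, 182), (334, 182), (338, 182), (342, 182), (346, 155), (350, 118), (354, 117), (358, 117), (362, 177), (366, 184), (370, 183), (374, 141), (378, 39)]
0 [318. 314.] [319. 274.]
10 [318. 295.] [319. 258.]
20 [318. 275.] [318. 241.]
30 [318. 254.] [318. 224.]
40 [318. 232.] [318. 207.]
```

Emit:
move_arm(
  steps=[
    [[0.62,0,0.3],0,0],
    [[0,0,0.11],0,0],
    [[0,0,0],0,0],
    [[0,0,0],0,0.43],
    [[0,0,0],0,0.43],
    [[0,0,0],0,0.43],
    [[0,0,0],0,0.43],
    [[0,0,0],0,0.43],
    [[0,0,0],0,0.43],
    [[0,0,0.1],0,0.43],
  ],
)

```text
t: 30.97
ee_pos: [567.5, -81.8, 30.1]
orientation: [3.003, 0.922, 0.001]
ft_force: [-9.5, 5.2, 41.9]
width: 51.9
grasp_force: 30.0
```

Emit:
move_arm(
  steps=[
    [[0.175,0,0],0,0.43],
    [[0.175,0,0.01],0,0.43],
    [[0.17,0,0.03],0,0.43],
    [[0.17,0,0.04],0,0.43],
    [[0.16,0,0.06],0,0.43],
    [[0.16,0,0.08],0,0.43],
    [[0.15,0,0.09],0,0.43],
    [[0.15,0,0.1],0,0.43],
    [[0.13,0,0.11],0,0.43],
    [[0.13,0,0.12],0,0.43],
    [[0.1,0,0.13],0,0.43],
    [[0.2,0,0.14],0,0.43],
    [[0.5,0,0],0,0.43],
    [[0.8,0,0],0,0.43],
    [[0.8,0,0],0,0],
    [[0.8,0,0],0,0],
    [[0.6,0,0],0,0],
    [[0.2,0,0],0,0],
    [[0,0,0],0,0],
    [[0,0,0],0,0],
  ],
)

```text
t: 32.63
ee_pos: [681.6, -3.6, 4.8]
orientation: [-3.003, -0.923, 0.002]
ft_force: [-0.1, -0.2, -0.1]
width: 86.7
grasp_force: 0.0
```

Emit:
move_arm(
  steps=[
    [[0,0,-0.8],0,0],
    [[0,0,-0.9],0,0],
    [[0,0,-0.9],0,0],
    [[0,0,-0.9],0,0],
    [[0,0,-0.9],0,0],
    [[-0.9,0,-0.9],0,0],
    [[-0.9,0,0],0,0],
    [[0,0,0],0,0],
  ],
)

```text
t: 33.3
ee_pos: [641.6, -31.1, 138.8]
orientation: [3.004, 0.92, -0.002]
ft_force: [-0.2, -0.2, -0.3]
width: 87.8
grasp_force: 0.0
```

Run:
```python
from h import *
o,M,d=cupw('w12.png')
prof(d,318,190,380,3)
g=cv2.cvtColor(d['image'],7);print([(i,int(g[276:286,i].mean())) for i in range(262,380,3)])
```

```text
t 33.3 [641.6 -31.1 138.8] yaw 34.06 tilt 0.1 w 87.8 g 0.0 F [-0.2 -0.2 -0.3]
0.71 [528. 228. 106. 100.] near [-29.4 172.2] area 6395
[(190, 133), (193, 133), (196, 133), (199, 132), (202, 133), (205, 131), (208, 130), (211, 131), (214, 133), (217, 133), (220, 133), (223, 132), (226, 118), (229, 118), (232, 118), (235, 118), (238, 117), (241, 119), (244, 120), (247, 123), (250, 181), (253, 205), (256, 205), (259, 183), (262, 27), (265, 27), (268, 23), (271, 24), (274, 27), (277, 24), (280, 27), (283, 26), (286, 27), (289, 26), (292, 28), (295, 26), (298, 27), (301, 27), (304, 30), (307, 31), (310, 198), (313, 205), (316, 205), (319, 126), (322, 126), (325, 126), (328, 124), (331, 120), (334, 121), (337, 125), (340, 124), (343, 128), (346, 117), (349, 126), (352, 117), (355, 116), (358, 121), (361, 124), (364, 125), (367, 131), (370, 126), (373, 125), (376, 37), (379, 46)]
[(262, 129), (265, 130), (268, 130), (271, 131), (274, 130), (277, 132), (280, 132), (283, 193), (286, 193), (289, 194), (292, 194), (295, 194), (298, 194), (301, 193), (304, 193), (307, 194), (310, 194), (313, 69), (316, 20), (319, 22), (322, 22), (325, 21), (328, 186), (331, 204), (334, 204), (337, 205), (340, 205), (343, 205), (346, 204), (349, 205), (352, 205), (355, 204), (358, 117), (361, 95), (364, 92), (367, 92), (370, 90), (373, 91), (376, 123), (379, 139)]
```

Run:
```python
from h import *
o,M=st();d=snap('wrist')
c=wat(d,o,M,320,285,66);print('units',c/25);cw=M[:2,:2]@c+o['ee_pos'][:2];print('world',cw)
t=snap('top')
b=cams.boxes_of('top','tray')[0];ct=at(t,*b['rect'][:2],10)[:2]
tc=at(t,522,235.5,73)[:2];ax=tc-ct;print('tray',ct,b['p'],'cup',tc,np.hypot(*ax));ax/=np.hypot(*ax);tg=ct-45*ax
print(tg,'carry',M[:2,:2].T@(tg-cw)/25)
```

```text
t 33.4 [643.8 -29.7 137.8] yaw 34.07 tilt 0.0 w 88.3 g 0.0 F [-0.2 -1.1  0.3]
units [-0.92832397  0.03173418]
world [624.98380096 -43.3847325 ]
tray [ 511.71154257 -345.41666223] 0.69 cup [ 566.67694439 -361.88762897] 57.38020688485848
[ 468.60533547 -332.4994292 ] carry [-11.66006701   6.07530098]
```

Emit:
move_arm(
  steps=[
    [[-0.93,0.03,0.5],0,0],
    [[0,0,0.9],0,0],
    [[0,0,0.9],0,0],
    [[0,0,0.9],0,0],
    [[0,0,0.9],0,0],
    [[0,0,0.6],0,0],
    [[0,0,0],0,1],
    [[0,0,0],0,1],
    [[0,0,0],0,1],
    [[0,0,0],0,1],
    [[0,0,0],0,1],
    [[0,0,0],0,1],
    [[0,0,0],0,1],
    [[0,0,-0.6],0,1],
    [[0,0,-0.9],0,1],
    [[0,0,-0.9],0,1],
    [[0,0,-0.6],0,1],
  ],
)

```text
t: 34.97
ee_pos: [626.7, -42.7, 97.8]
orientation: [3.002, 0.923, 0.002]
ft_force: [0.1, 0.3, -2.0]
width: 52.1
grasp_force: 30.0
```

Emit:
move_arm(
  steps=[
    [[-0.833,0.434,0],0,1],
    [[-0.833,0.434,0],0,1],
    [[-0.833,0.434,0],0,1],
    [[-0.833,0.434,0],0,1],
    [[-0.833,0.434,0],0,1],
    [[-0.833,0.434,0],0,1],
    [[-0.833,0.434,0],0,1],
    [[-0.833,0.434,0],0,1],
    [[-0.833,0.434,0],0,1],
    [[-0.833,0.434,0],0,1],
    [[-0.833,0.434,0],0,1],
    [[-0.833,0.434,0],0,1],
    [[-0.833,0.434,0],0,1],
    [[-0.833,0.434,0],0,1],
    [[0,0,0.8],0,1],
    [[0,0,0.8],0,1],
    [[0,0,0.6],0,1],
    [[0,0,0.3],0,1],
    [[0,0,0.12],0,1],
    [[0,0,0],0,1],
  ],
)

```text
t: 36.63
ee_pos: [470.1, -331.8, 29.7]
orientation: [-3.002, -0.923, 0.001]
ft_force: [-0.1, 0.1, -2.0]
width: 52.0
grasp_force: 30.0
```

Emit:
move_arm(
  steps=[
    [[0,0,0.08],0,1],
    [[0,0,0.02],0,1],
    [[0,0,0],0,1],
    [[0,0,0],0,0],
    [[0,0,0],0,0],
    [[0,0,0],0,0],
    [[0,0,0],0,0],
    [[0,0,-0.8],0,0],
    [[0,0,-0.9],0,0],
    [[0,0,-0.9],0,0],
    [[0,0,-0.9],0,0],
    [[0,0,-0.9],0,0],
    [[-0.8,0,-0.9],0,0],
    [[-1,0,0],0,0],
    [[-1,0,0],0,0],
    [[0,0,0],0,0],
    [[0,0,0],0,0],
  ],
)

```text
t: 38.05
ee_pos: [411.6, -371.7, 159.8]
orientation: [-3.004, -0.92, -0.0]
ft_force: [0.1, 0.1, -0.7]
width: 87.6
grasp_force: 0.0
```

Run:
```python
from h import *
st();d=snap('top','t13.png')['image'];s=snap('side','s13.png')['image']
cv2.imwrite('pics/c13.png',np.vstack([cv2.resize(d[190:370,60:600],(720,240)),cv2.resize(s[100:480,150:550],(720,360))])[:,:,::-1])
```

```text
t 38.05 [ 411.6 -371.7  159.8] yaw 34.04 tilt 0.0 w 87.6 g 0.0 F [ 0.1  0.1 -0.7]
```

View pics/c13.png

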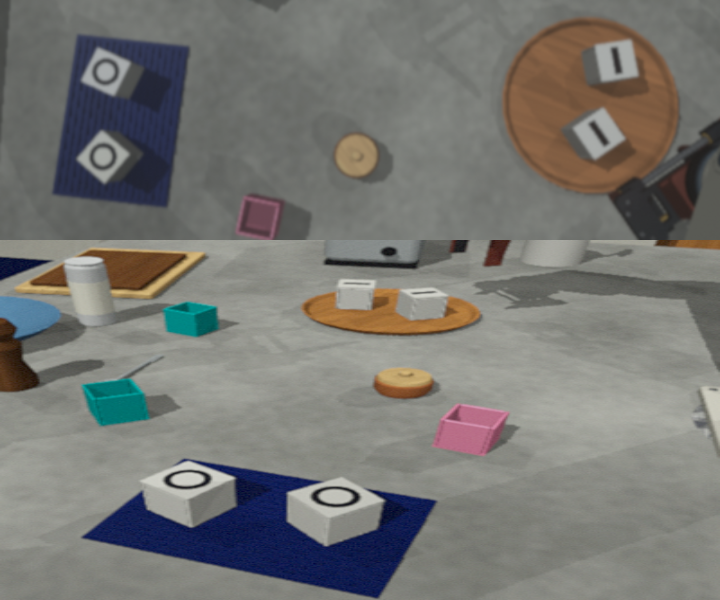

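The picture shows both cups flat and mouth down. The ring cup is on the mat (about 103,157 in the crop) and the bar cup is on the tray (about 595,132). The pot, spoon and standing cups haven't moved, and the gripper is clear of everything.

```bash
python3 -c "
from workcell import ctrl
print(ctrl.close_job())"
```

```text
the job is handed in; nothing more can be done
None
```

Both cups were turned over and read, the ring-stamped cup now stands mouth down on the mat and the bar-stamped cup mouth down on the tray, and the job was handed in at about 38 s; no verdict came back.

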